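Set the stacking stop one notch over and start the second course of coir bricks

ROBOT

A 7-joint arm with a two-finger parallel gripper is mounted at the origin on the work surface. World frame = base frame: x ahead of the robot, y to its left, z up, the work surface at z = 0. Lengths are in m, angles in rad, forces in N, time in s.
With the tool pointing down it reaches from about 0.425 to 0.95 m from the base axis. Payload 4.7 kg.
Tool frame: the origin (TCP) lies midway between the tips of the shut fingers; the grasp point (between the pads) lies bot.tcp_to_grasp behind it (bot.tcp_to_grasp is the distance from the TCP to the grasp point, in m); z points along the fingers, y is the line along which they close (so a half turn about z gives the same grasp; the last joint's range is limited). The gripper opens to 85 mm and grips with 20 to 120 N. Pads are 22 mm wide; open, the fingers measure 114 mm over their backs; the gripper's body (76 mm by 85 mm) begins 54 mm behind the grasp point. The pads swing forward as they close: fully open they stand 13 mm farther back than shut.
Start: joints at [-0.029, 0.469, -0.049, 1.532, 0.024, 1.141, -0.082], TCP at [0.675, 0, 0.231] pointing down, gripper open.
Joint ranges: [-2.59, 2.59], [-0.33, 1.99], [-1.39, 1.29], [0.1, 2.45], [-1.04, 4.18], [0.21, 1.99], [-2.66, 2.66]. Speed limits (rad/s): [2.57, 2.57, 3.14, 3.14, 3.14, 3.14, 3.14].

INTERFACE

Orientations are given as a 3x3 rotation matrix whose columns are the frame's x, y, z axes.
In Python, from station import bot, viewer gives the robot as it stands.
- The arm moves only by the tool servo_tool, never from a script. Its argument "plan" is a list of rows, each a list of 6 numbers: the shift along the tool's x, y, z in mm, then the turn, a rotation vector about the tool's x, y, z in degrees. A call has 1 to 8 rows; each row shifts and turns the commanded pose from where the row before left it, along the tool's axes as they then stand; what a row does not reach is not made up. A row lasts 1/10 s, in which the tool goes at most 50 mm and 8.59 degrees, less where a joint would pass 70% of its speed; a pose out of reach is approached as far as the arm can. A call with a gripper value outside its range is refused whole. "claw" is the finger opening in mm, from 0 to 85.4, set as the call begins (left out, the last holds). The fingers move at their own pace and stop on an object; the grip force is fixed at half the most. Time passes only in rows, so rows that do not move let the fingers close. It gives the time, the measured TCP pose, the force, the opening and the grip force at its end, in the units of the state.
- bot.get_state(): the state, without advancing time (a new reading comes with each control period).
- viewer.grab_frame(name): name is "scene" or "side" or "wrist"; returns (picture, depth): 384x512x3 uint8, blue, green, red; 384x512 float32, m along the optical axis (not along the pixel's ray), 0 where there is no reading.
- viewer.get_calibration(name): a dict with "K" (3x3 intrinsics, pixels), "k1" (the pictures are not rectified: a ray, as slopes to the right and down, at radius r is drawn at 1 + k1 r^2 times it, then the intrinsics apply), "extrinsics" (4x4, takes a point from world to camera coordinates). Camera axes: x right, y up, looking along -z (the intrinsics and any distortion apply to the point x, -y, -z); pixel columns grow to the right and rows downward; lengths in m; the calibration is good to about 2 mm. A picture is of the moment at which its call begins: read the wrist's pose just before it. get_calibration takes no time and is no camera call; for the wrist camera it gives the pose at the moment of the call.
- bot.hand_in(): hands the job in; it is judged then, once.
The state is a dict: "time_s": time; "q": joint angles; "qd": joint speeds; "effort": joint torques, N m; "eef_pos": TCP position; "tool_rot": TCP orientation; "wrist_force": force on the tool from outside, world axes, zero at the start; "torque": the same for the moment, N m; "gripper_width": finger opening in m; "grasp_force": force on a finger pad.
Only numpy, scipy, OpenCV 4.12 (cv2) and the standard library are available. Lean on these libraries where they do the work, as an engineer would, in place of code of your own. Each camera call takes 0.05 s, during which the arm holds its last target. There are 200 camera calls.

TASK

The bottom course of coir bricks is laid in the stacking rack, and its sliding stop still stands at the end of that course. Lift the stop's black tab, shift the stop along the rail over the bricks and let it drop fully home in the next notch, about half a brick along (feel for it: the notches are not evenly spaced). Then take the loose full-length brick, leaving the half one where it is, and lay it flat on the bottom course in running bond: snug against the stop, in line and flush with the bricks below, which must not be shifted.

Things in the scene. Friction and masses are not known exactly. Their poses are not given: they have to be found in the camera images.
- rack: Stacking rack, fixed to the bench: plywood board 150 x 320 mm, 10 mm thick. Origin on the bench, under the course's centre line and the joint between its two bricks; y runs along the course and the rail, z up, x across it, away from the robot. The 24 mm wide rail along the far side is centred at x = +75 mm.
- first_notch (a point): Centre of the mouth of the first notch, where the stop starts, in the rail's 20 mm wide steel strip (top 44 mm above the bench; rack x = 75, y = -140 mm). Notches are 13 mm along y, 10 mm deep. The next is 52 to 68 mm further in +y: it varies, is not measured, and must be felt or seen. The one 60 mm beyond it is not wanted. Axes as the rack's.
- stop_face (a point): On the grey stop's upright blade: centre line of the course (rack x = 0), on the blade's +y face, 77.5 mm above the bench; axes as the rack's. The blade is 8 mm thick along y, 59 to 96 mm above the bench, just over the bottom course, from rack x = -34 to +56 mm. It starts at rack y = -120 mm (end of the course) and must go to +y.
- carriage (a point): Centre of the top of the stop's carriage on the rail, 66 mm above the bench, rack x = 75 mm, 20 mm on the -y side of the blade's face; it carries blade and tab. 40 mm along y (its +y end level with the blade's face), 38 mm across. Captive on the rail, slides along rack y only, drag about 2 N.
- tab_top (a point): Top centre of the black tab: block 16 mm along y, 36 along x, 28 tall, on a steel tooth 10 mm along y, in mid carriage. Seated: 35.5 mm above stop_face (113 above bench), play 1.5 mm either way. Lifts 22 mm at most, free of the strip above 10. A spring pulls down 5 to 7 N: let go it rides the strip, and pushed slowly along it snaps into the next notch and stops there.
- brick: The loose full-length compressed coir brick, brown, 56 mm (x) x 120 mm (y) x 45 mm (z), 0.14 to 0.28 kg, lying flat on the open bench right of the rack. Origin at the centre of its underside, long axis y. Laid, its underside is 55 mm above the bench.
- lower_near: Bottom-course brick under the stop's way, same size, loose on the rack board (top 55 mm above the bench), centred at rack y = -60.5 mm. Origin at the centre of its underside.
- lower_far: The other bottom-course brick, same size, centred at rack y = +60.5 mm. Origin at the centre of its underside.
- half_brick: A half brick of the same stuff, 56 x 60 x 45 mm, lying on the bench near the full one; not wanted. Origin at the centre of its underside.
There are look-alikes about, which are no part of the job. What is shaped like the brick but turquoise or yellow is not meant.

How it is judged:
On the way, in this order (a step that is already met when the one before it is completed fails the run):
1. the stop stands in the next notch with its tab dropped fully home and let go (y of stop_face in the frame of rack between -0.072 and -0.048 m and z of tab_top in the frame of stop_face below 0.038 m and contact force between the fingers and stop below 0.1 N), for 0.2 s.
2. the brick lies on the bottom course, snug against the stop (y of stop_face in the frame of rack between -0.072 and -0.048 m and z of tab_top in the frame of stop_face below 0.038 m and y of brick in the frame of stop_face between 0.058 and 0.065 m and x of brick in the frame of rack between -0.008 and 0.008 m and z of brick in the frame of rack between 0.052 and 0.058 m and angle between the y axis of brick and the y axis of rack, either way round below 0.08 rad and angle between brick's own z axis and vertical below 0.06 rad), for 0.2 s.
At the end, for the whole second after the job is handed in: Stop in the next notch (face 48 to 72 mm short of the rack's middle), tab within 2.5 mm of fully down. Full brick flat on the bottom course (height within 3 mm, tilt under 0.06 rad), end within 5 mm of the stop, in line within 0.08 rad, flush within 8 mm, at rest, let go (all of step 2 and linear speed of brick below 0.02 m/s and contact force between the fingers and brick below 0.1 N); the robot touches nothing.
It fails at once if a bottom-course brick is shifted by more than 10 mm (distance of any of lower_near, lower_far from where it was at the start of the episode above 0.01 m).
It fails at once if the half brick is moved by more than 30 mm (distance of half_brick from where it was at the start of the episode above 0.03 m).
It also fails if it takes over 54 s, if anything falls off the work surface, if the arm or the gripper's body presses on something with over 40 N, if the wrist force passes 120 N, or if a joint passes its speed limit or range.

## Working session

There is one attempt and no reset: what is moved stays moved. The work goes in short steps, Python scripts to look and compute and a tool call to move; the robot and the scene stay as the last step left them, time stands still between calls to the robot, and variables do not carry over. Pictures are saved under pics/ and viewed, at most 10 in all, crops included, and the job is handed in when it is done.

Besides the shell and the picture viewer there is one more tool, called after "Request:" as name(argument=value, ...), one argument or row to a line, values as JSON. servo_tool: Moves the arm, as the interface text tells. Its arguments: {"type":"object","properties":{"plan":{"type":"array","items":{"type":"array","items":{"type":"number"}}},"claw":{"type":"number"}},"required":["plan"]}

```bash
mkdir -p pics; ls; cat > h.py <<'E'
import numpy as np, cv2
from station import bot, viewer
def grab(n):
    c=viewer.get_calibration(n); im,d=viewer.grab_frame(n); return im,d,c
def cloud(d,c):
    K=np.array(c["K"],float);k1=c["k1"];h,w=d.shape
    u,v=np.meshgrid(np.arange(w),np.arange(h))
    p=np.stack([u.ravel(),v.ravel()],1).astype(np.float64)[:,None]
    r=cv2.undistortPoints(p,K,np.array([k1,0,0,0,0.]))[:,0]
    z=d.ravel(); P=np.stack([r[:,0]*z,-r[:,1]*z,-z,np.ones_like(z)],1)
    W=(np.linalg.inv(np.array(c["extrinsics"]))@P.T).T[:,:3].reshape(h,w,3)
    W[d==0]=np.nan; return W
E
python3 - <<'E'
from h import *
s=bot.get_state(); print({k:np.round(v,3).tolist() for k,v in s.items()}, bot.tcp_to_grasp)
ims=[]
for n in("scene","side"):
    im,d,c=grab(n); np.savez(n+".npz",im=im,d=d,W=cloud(d,c)); print(n,c["k1"],np.round(c["extrinsics"],2).tolist()); cv2.imwrite(f"pics/{n}.png",im)
E
```

```text
pics
{'time_s': 0.0, 'q': [-0.029, 0.469, -0.049, 1.534, 0.024, 1.141, -0.082], 'qd': [0.0, -0.001, -0.001, -0.001, -0.001, -0.0, 0.0], 'effort': [0.001, -51.032, -0.046, -23.772, 0.011, 0.007, 0.0], 'eef_pos': [0.674, 0.0, 0.23], 'tool_rot': [[-0.0, 1.0, -0.002], [1.0, 0.0, -0.0], [-0.0, -0.002, -1.0]], 'wrist_force': [0.568, -0.149, -0.672], 'torque': [-0.038, -0.042, 0.023], 'grasp_force': 0.0, 'gripper_width': 0.085} 0.0187
scene -0.15746357793998472 [[-0.06, 1.0, 0.01, 0.12], [-0.8, -0.06, 0.59, 0.34], [0.59, 0.03, 0.81, -1.61], [0.0, 0.0, 0.0, 1.0]]
side 0.04815186884374575 [[-0.74, -0.67, 0.01, 0.28], [0.44, -0.47, 0.76, -0.33], [-0.51, 0.57, 0.65, -0.94], [0.0, 0.0, 0.0, 1.0]]
```

View pics/scene.png

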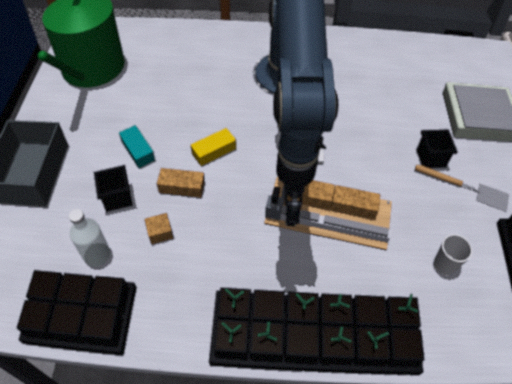

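View pics/side.png

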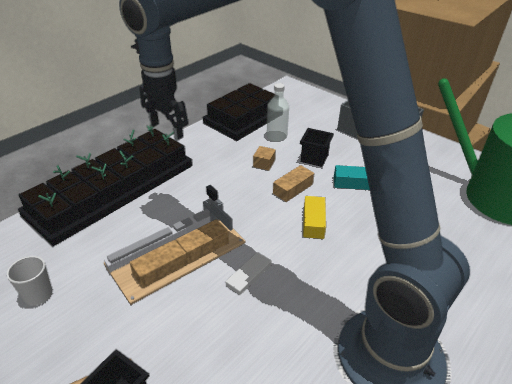

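Scene: the full brown brick is at (181,182) and the half brick at (158,228). The bottom course runs from about (305,190) to (380,205). The stop is under the gripper near (275,205). In the side view the tab is at (212,192), the brick at (294,182) and the half at (264,157).

Possible mix-ups for the brick, by scene pixel: half brick (158,228), yellow block (214,147), turquoise block (137,146), and the course bricks (320,193) and (357,202). By the description I choose (181,182), and I'll check it in a crop.

```bash
python3 - <<'E'
from h import *
for n in("scene","side"):
    f=np.load(n+".npz"); im,W=f["im"],f["W"]
    hsv=cv2.cvtColor(im,cv2.COLOR_BGR2HSV)
    br=(hsv[...,0]>5)&(hsv[...,0]<22)&(hsv[...,1]>90)
    z=W[...,2]
    print(n,"bench z",np.nanmedian(z[(np.abs(W[...,0]-.6)<.1)&(np.abs(W[...,1]-.3)<.05)]))
    for nm,lo,hi in(("tops45",.036,.0495),("tops55",.0495,.062)):
        m=(br&(z>lo)&(z<hi)).astype(np.uint8)
        k,l,st,_=cv2.connectedComponentsWithStats(m)
        for i in range(1,k):
            if st[i,4]<60: continue
            P=W[l==i]; r=cv2.minAreaRect((P[:,:2]*1000).astype(np.float32))
            print(nm,st[i].tolist(),np.round(r[0],1),np.round(r[1],1),round(r[2],1),"medz",np.median(P[:,2]).round(4))
    # tab/dark & stop
    m=(z>.06)&(z<.125)&(W[...,0]>.5)&(W[...,0]<.85)&(abs(W[...,1])<.3)
    k,l,st,_=cv2.connectedComponentsWithStats(m.astype(np.uint8))
    for i in range(1,k):
        if st[i,4]>30: P=W[l==i]; print("hi",st[i].tolist(),np.round(P.min(0),3),np.round(P.max(0),3))
im=np.load("side.npz")["im"]
a=cv2.resize(im[130:310,100:350],None,fx=3,fy=3,interpolation=cv2.INTER_CUBIC); cv2.imwrite("pics/crop1.png",a)
E
```

```text
scene bench z 0.0006474023587337285
tops45 [157, 169, 47, 22, 753] [ 481.2 -279.5] [117.7  56.9] 87.1 medz 0.0455
tops45 [303, 196, 75, 19, 221] [535.5 140.2] [194.2   9.4] 79.5 medz 0.043
tops45 [145, 214, 26, 25, 443] [ 627.  -315.2] [56.  55.5] 21.9 medz 0.045
tops55 [303, 181, 77, 31, 1300] [511.1 143.8] [195.6  58.2] 79.4 medz 0.0551
hi [266, 185, 19, 27, 303] [ 0.52 -0.05  0.06] [ 0.576 -0.005  0.118]
hi [217, 287, 34, 27, 772] [ 0.792 -0.144  0.069] [ 0.85  -0.073  0.124]
hi [252, 289, 34, 26, 753] [ 0.792 -0.068  0.073] [0.85  0.003 0.084]
hi [286, 291, 33, 26, 790] [0.792 0.006 0.063] [0.85  0.076 0.125]
hi [320, 293, 100, 29, 2314] [0.792 0.082 0.06 ] [0.85  0.3   0.125]
side bench z -0.000352586256131715
tops45 [464, 38, 37, 36, 79] [  412.4 -1495.2] [  8.  429.2] 3.0 medz 0.0432
tops45 [409, 65, 54, 16, 166] [  485.4 -1195. ] [205.5  77.4] 22.4 medz 0.0429
tops45 [254, 146, 21, 16, 223] [ 619.7 -312.9] [54.5 60.8] 23.4 medz 0.0437
tops45 [274, 166, 40, 26, 538] [ 475.5 -278.4] [119.8  58.3] 87.4 medz 0.044
tops45 [130, 233, 99, 48, 385] [480.  133.5] [245.8  50.2] 67.7 medz 0.0427
tops55 [409, 44, 84, 34, 229] [  427.1 -1348.3] [439.4 179.6] 65.1 medz 0.0554
tops55 [130, 220, 99, 58, 1794] [502.9 124.5] [241.4  61.1] 78.7 medz 0.0546
hi [35, 132, 151, 93, 3103] [ 0.786 -0.143  0.06 ] [0.85  0.3   0.123]
hi [203, 185, 20, 33, 325] [ 0.5   -0.047  0.06 ] [0.574 0.002 0.116]
```

View pics/crop1.png

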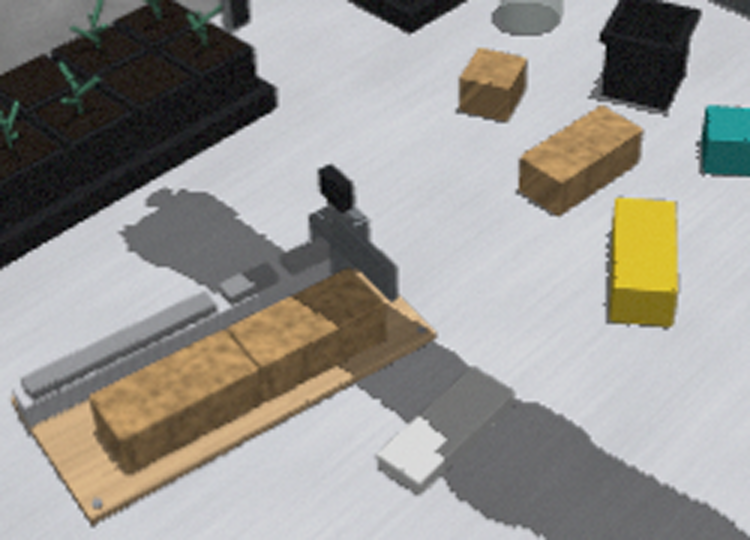

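The crop shows the loose brown full brick at crop (580,160), with the half brick at (492,82) and yellow at (643,262) clearly distinct. The stop's black tab is at crop (337,185), and the strip gaps are near crop (265,275). Next I'll measure from closer with the wrist camera.

```bash
python3 - <<'E'
from h import *
im,d,c=grab("wrist"); W=cloud(d,c); E=np.linalg.inv(np.array(c["extrinsics"])); print(np.round(E,3).tolist(), np.round(c["K"],1).tolist(),c["k1"])
np.savez("wrist0.npz",im=im,d=d,W=W); cv2.imwrite("pics/w0.png",im)
for uv in((100,100),(192,256),(300,256),(192,400),(192,100)): print(uv,np.round(W[uv],3))
E
```

```text
[[1.0, -0.001, 0.001, 0.674], [0.001, 0.956, 0.292, 0.074], [-0.001, -0.292, 0.956, 0.373], [0.0, 0.0, 0.0, 1.0]] [[342.4, 0.0, 253.0], [0.0, 342.4, 186.6], [0.0, 0.0, 1.0]] -0.10185271888654823
(100, 100) [0.521 0.06  0.031]
(192, 256) [ 0.677 -0.046  0.002]
(300, 256) [ 0.678 -0.192  0.001]
(192, 400) [ 0.809 -0.02   0.08 ]
(192, 100) [ 0.494 -0.047 -0.001]
```

View pics/w0.png

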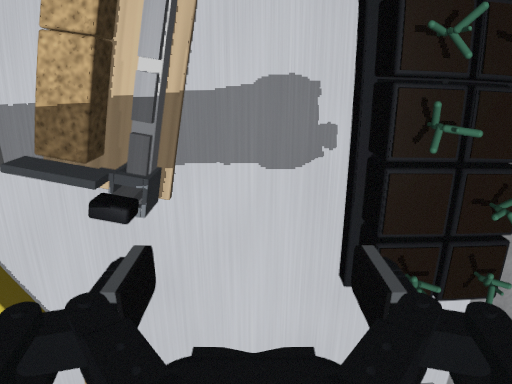

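The wrist view shows the blade at (55,172), the tab at (113,207), the carriage at (130,188) and the rail running up to (165,0). There are lighter cross pieces at (147,65) and (143,128). I'll fit the rack frame and the notch depths.

```bash
python3 - <<'E'
from h import *
f=np.load("wrist0.npz"); W=f["W"];im=f["im"];z=W[...,2]
hsv=cv2.cvtColor(im,cv2.COLOR_BGR2HSV)
m=(z>.0515)&(z<.0585)&(W[...,0]<.56)&(W[...,0]>.42)&(W[...,1]<.25)
k,l,st,_=cv2.connectedComponentsWithStats(m.astype(np.uint8)); i=1+np.argmax(st[1:,4]); P=W[l==i]
r=cv2.minAreaRect((P[:,:2]*1000).astype(np.float32)); print(st[i],r,np.median(P[:,2]))
# tab top
m=(z>.105)&(z<.118)&(W[...,0]<.62); P=W[m]; print("tab",len(P),cv2.minAreaRect((P[:,:2]*1000).astype(np.float32)),np.median(P[:,2]))
m=(z>.09)&(z<.1)&(W[...,0]<.57); P=W[m]; print("blade",len(P),cv2.minAreaRect((P[:,:2]*1000).astype(np.float32)))
m=(z>.062)&(z<.069)&(W[...,0]<.6)&(W[...,0]>.5); P=W[m]; print("carr",len(P),cv2.minAreaRect((P[:,:2]*1000).astype(np.float32)))
# strip points in all views: project along tab->dir
a=np.radians(79.2); ey=np.array([np.cos(a),np.sin(a)]); ex=np.array([ey[1],-ey[0]])
for n in("wrist0","side","scene"):
    V=np.load(n+".npz")["W"]; m=(V[...,2]>.025)&(V[...,2]<.05)
    Q=V[m]; q=Q[:,:2]-np.array([.505,.123]); x=q@ex;y=q@ey
    s=(abs(x-.075)<.007)&(abs(y)<.16)
    print(n,[(int(b*1000),int(1000*np.median(Q[s&(abs(y-b)<.002),2])) ) for b in np.arange(-.13,.0,.004) if (s&(abs(y-b)<.002)).sum()>1])
E
```

```text
[  34    0   67  164 8923] ((497.0743103027344, 78.54986572265625), (151.62034606933594, 57.01814270019531), 79.80460357666016) 0.054912408958934844
tab 826 ((553.5137939453125, -28.175228118896484), (15.655163764953613, 35.34064483642578), 78.88453674316406) 0.11267404126943603
blade 1200 ((511.78594970703125, -7.414234161376953), (20.596172332763672, 128.6470489501953), 71.36996459960938)
carr 913 ((534.7275390625, -24.981544494628906), (40.794857025146484, 77.36830139160156), 78.80681610107422)
wrist0 [(-126, 42), (-122, 43), (-118, 43), (-113, 44), (-109, 44), (-105, 44), (-101, 44), (-97, 44), (-93, 44), (-89, 44), (-85, 43), (-81, 34), (-77, 34), (-73, 34), (-69, 43), (-65, 44), (-61, 43), (-57, 43), (-53, 44), (-49, 44), (-45, 44), (-41, 44), (-37, 43), (-33, 43), (-29, 44), (-25, 43), (-21, 33), (-17, 34), (-13, 34), (-9, 43), (-5, 44), (-1, 44)]
side [(-126, 42), (-122, 44), (-118, 44), (-113, 43), (-109, 42), (-105, 43), (-101, 43), (-97, 45), (-93, 43), (-89, 43), (-85, 42), (-81, 33), (-77, 32), (-73, 34), (-69, 42), (-65, 42), (-61, 43), (-57, 43), (-53, 43), (-49, 43), (-45, 43), (-41, 43), (-37, 42), (-33, 43), (-29, 43), (-25, 42), (-21, 35), (-17, 34), (-9, 43), (-5, 42), (-1, 44)]
scene [(-118, 43), (-113, 43), (-109, 44), (-69, 40), (-65, 45), (-61, 45), (-57, 44), (-53, 44), (-49, 43), (-45, 42), (-41, 43), (-37, 44), (-33, 44), (-29, 44), (-25, 42), (-21, 34), (-17, 32), (-13, 35), (-9, 43), (-5, 43), (-1, 44)]
```

The rack y axis is 79.0° from world x. The tab is at (553.5,-28.2) mm, and the next notch is about 62 mm along. I'll go above the tab and turn.

Request:
servo_tool(
  plan=[
    [-5.7,-24,14,0,0,0],
    [-5.7,-24,14,0,0,0],
    [-5.7,-24,14,0,0,0],
    [-5.7,-24,14,0,0,0],
    [-5.7,-23.5,14,0,0,0],
    [0,0,0,0,0,-8],
    [0,0,0,0,0,-8],
    [0,0,0,0,0,-8],
  ],
  claw=60,
)

```text
time_s: 0.95
eef_pos: [0.5551, -0.0285, 0.1611]
tool_rot: [[-0.412, 0.911, -0.001], [0.911, 0.412, -0.0], [0.0, -0.001, -1.0]]
wrist_force: [0.6, -0.8, -0.4]
gripper_width: 0.0601
grasp_force: 0.0
```

Request:
servo_tool(
  plan=[
    [0,0,0,0,0,-8],
    [0,0,0,0,0,-8],
    [0,0,0,0,0,-8],
    [0,0,0,0,0,-8],
    [0,0,0,0,0,-8],
    [0,0,0,0,0,-8],
    [0,0,0,0,0,-7],
    [0,0,0,0,0,0],
  ],
)

```text
time_s: 1.75
eef_pos: [0.5553, -0.0286, 0.1611]
tool_rot: [[-0.982, 0.191, -0.001], [0.191, 0.982, 0.0], [0.001, 0.0, -1.0]]
wrist_force: [0.2, 0.1, -0.6]
gripper_width: 0.0597
grasp_force: 0.0
```

Request:
servo_tool(
  plan=[
    [0,0,0,0,0,0],
    [0,0,0,0,0,0],
  ],
)

```text
time_s: 1.95
eef_pos: [0.5554, -0.0285, 0.1612]
tool_rot: [[-0.981, 0.193, -0.0], [0.193, 0.981, -0.0], [0.0, -0.0, -1.0]]
wrist_force: [0.1, -0.5, 0.5]
gripper_width: 0.0602
grasp_force: 0.0
```

```bash
cat >> h.py <<'E'
a=np.radians(79.0); ey=np.array([np.cos(a),np.sin(a)]); ex=np.array([ey[1],-ey[0]])
tab0=np.array([.5535,-.0282]); O=tab0-.075*ex+.140*ey
def rk(p): q=np.asarray(p)[...,:2]-O; return np.stack([q@ex,q@ey],-1)*1000
def st():
    s=bot.get_state(); R=np.array(s["tool_rot"])
    print("t",round(s["time_s"],2),"tcp rack",np.round(rk(s["eef_pos"]),1),"z",round(s["eef_pos"][2]*1000,1),"yaw y",np.round(np.degrees(np.arctan2(R[1,1],R[0,1])),1),"tilt",np.round(R[:,2],3),"F",np.round(s["wrist_force"],1),"w",round(s["gripper_width"]*1000,1),"g",round(float(s["grasp_force"]),1)); return s
E
python3 - <<'E'
from h import *
print("O",O);st()
im,d,c=grab("wrist"); W=cloud(d,c); cv2.imwrite("pics/w1.png",im); z=W[...,2]; X=rk(W)
m=(z>.105)&(z<.118)&(abs(X[...,0]-75)<40)&(abs(X[...,1]+140)<30); P=W[m]
print(m.sum()); r=cv2.minAreaRect((P[:,:2]*1000).astype(np.float32)); print(r, rk(np.array(r[0])/1000))
E
```

```text
O [0.50659122 0.12353848]
t 1.95 tcp rack [  77.  -139.9] z 161.2 yaw y 78.9 tilt [-0. -0. -1.] F [ 0.1 -0.5  0.5] w 60.2 g 0.0
1520
((552.0521240234375, -28.27106285095215), (15.841534614562988, 35.79922103881836), 79.38485717773438) [  73.59228501 -140.34602499]
```

Request:
servo_tool(
  plan=[
    [0,0,16,0,0,0],
    [0,0,16,0,0,0],
    [0,0,16,0,0,0],
    [0,0,15,0,0,0],
    [0,0,14,0,0,0],
    [0,0,0,0,0,0],
  ],
)

```text
time_s: 2.6
eef_pos: [0.5541, -0.0285, 0.0825]
tool_rot: [[-0.982, 0.191, -0.004], [0.191, 0.982, -0.0], [0.004, -0.001, -1.0]]
wrist_force: [-0.5, -0.2, -0.3]
gripper_width: 0.0599
grasp_force: 0.0
```

Request:
servo_tool(
  plan=[
    [0,0,0,0,0,0],
    [0,0,0,0,0,0],
    [0,0,0,0,0,0],
    [0,0,0,0,0,0],
    [0,0,0,0,0,0],
    [0,0,0,0,0,0],
  ],
  claw=8,
)

```text
time_s: 3.2
eef_pos: [0.5562, -0.0284, 0.0853]
tool_rot: [[-0.982, 0.19, 0.002], [0.19, 0.982, -0.0], [-0.002, 0.0, -1.0]]
wrist_force: [-1.5, 0.4, 6.4]
gripper_width: 0.0148
grasp_force: 59.6
```

Request:
servo_tool(
  plan=[
    [0,0,-3,0,0,0],
    [0,0,-3,0,0,0],
    [0,0,-3,0,0,0],
    [0,0,-3,0,0,0],
    [0,0,-3,0,0,0],
    [0,0,0,0,0,0],
    [0,0,0,0,0,0],
  ],
)

```text
time_s: 3.9
eef_pos: [0.5559, -0.0284, 0.0994]
tool_rot: [[-0.982, 0.191, 0.001], [0.191, 0.982, 0.0], [-0.001, 0.0, -1.0]]
wrist_force: [5.8, -0.2, -8.4]
gripper_width: 0.0149
grasp_force: 58.5
```

Request:
servo_tool(
  plan=[
    [0,3,0,0,0,0],
    [0,5,0,0,0,0],
    [0,5,0,0,0,0],
    [0,6,0,0,0,0],
    [0,6,0,0,0,0],
    [0,6,0,0,0,0],
    [0,4,0,0,0,0],
    [0,0,0,0,0,0],
  ],
)

```text
time_s: 4.7
eef_pos: [0.5624, 0.0063, 0.0993]
tool_rot: [[-0.982, 0.19, 0.0], [0.19, 0.982, 0.0], [-0.0, 0.0, -1.0]]
wrist_force: [3.5, 0.1, -7.5]
gripper_width: 0.0148
grasp_force: 58.6
```

```bash
python3 - <<'E'
from h import *
st()
im,d,c=grab("side"); W=cloud(d,c); z=W[...,2]; X=rk(W); 
m=(z>.105)&(z<.14)&(abs(X[...,0]-75)<30)&(abs(X[...,1]+100)<60); print(m.sum())
cv2.imwrite("pics/s2.png",cv2.resize(im[130:310,100:350],None,fx=3,fy=3))
E
```

```text
t 4.7 tcp rack [  77.1 -104.5] z 99.3 yaw y 79.0 tilt [ 0.  0. -1.] F [ 3.5  0.1 -7.5] w 14.8 g 58.6
205
```

View pics/s2.png

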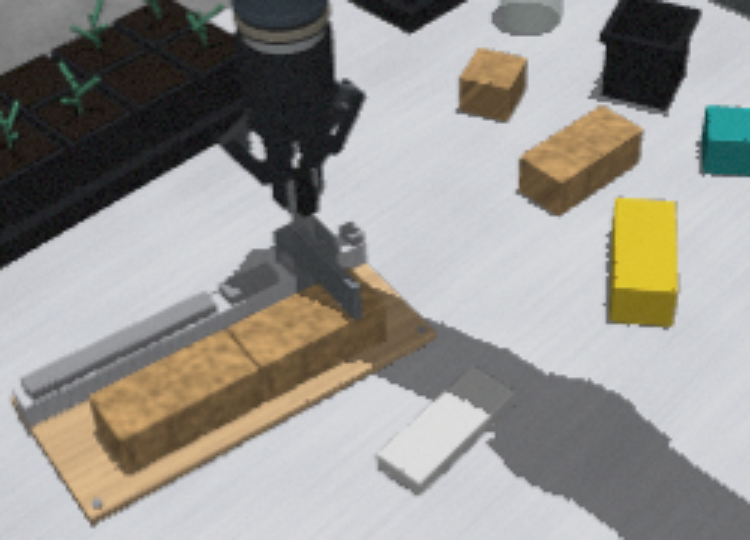

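The grasp held: the blade has moved to crop (330,270) with the stop. I'll carry it 12 mm further, release so the tooth rides the strip, then push slowly and feel for the notch.

Request:
servo_tool(
  plan=[
    [0,4,0,0,0,0],
    [0,5,0,0,0,0],
    [0,3,0,0,0,0],
    [0,0,0,0,0,0],
    [0,0,3,0,0,0],
    [0,0,1,0,0,0],
    [0,0,0,0,0,0],
  ],
)

```text
time_s: 5.45
eef_pos: [0.5646, 0.018, 0.0954]
tool_rot: [[-0.982, 0.191, 0.0], [0.191, 0.982, 0.0], [-0.0, 0.001, -1.0]]
wrist_force: [4.0, -0.8, -5.5]
gripper_width: 0.0148
grasp_force: 58.9
```

Request:
servo_tool(
  plan=[
    [0,0,0,0,0,0],
    [0,0,0,0,0,0],
    [0,0,0,0,0,0],
    [0,0,0,0,0,0],
    [0,0,0,0,0,0],
  ],
  claw=28,
)

```text
time_s: 5.95
eef_pos: [0.5643, 0.0177, 0.0954]
tool_rot: [[-0.982, 0.191, -0.0], [0.191, 0.982, -0.0], [0.0, -0.0, -1.0]]
wrist_force: [-0.3, 0.4, 0.6]
gripper_width: 0.0284
grasp_force: 0.0
```

```bash
python3 - <<'E'
from h import *
st()
E
```

```text
t 5.95 tcp rack [ 76.8 -92.9] z 95.4 yaw y 79.0 tilt [-0. -0. -1.] F [-0.3  0.4  0.6] w 28.4 g 0.0
```

Request:
servo_tool(
  plan=[
    [0,2,0,0,0,0],
    [0,2,0,0,0,0],
    [0,2,0,0,0,0],
    [0,2,0,0,0,0],
    [0,1,0,0,0,0],
    [0,1,0,0,0,0],
    [0,1,0,0,0,0],
    [0,1,0,0,0,0],
  ],
)

```text
time_s: 6.75
eef_pos: [0.5667, 0.0293, 0.0953]
tool_rot: [[-0.982, 0.191, -0.0], [0.191, 0.982, -0.0], [0.0, -0.0, -1.0]]
wrist_force: [-1.7, -2.4, 1.9]
gripper_width: 0.0281
grasp_force: 0.9
```

Request:
servo_tool(
  plan=[
    [0,1,0,0,0,0],
    [0,1,0,0,0,0],
    [0,1,0,0,0,0],
    [0,1,0,0,0,0],
  ],
)

```text
time_s: 7.15
eef_pos: [0.5675, 0.0335, 0.0953]
tool_rot: [[-0.982, 0.191, -0.0], [0.191, 0.982, 0.0], [0.0, -0.0, -1.0]]
wrist_force: [-0.7, -2.0, 1.1]
gripper_width: 0.0278
grasp_force: 0.9
```

Request:
servo_tool(
  plan=[
    [0,1,0,0,0,0],
    [0,1,0,0,0,0],
  ],
)

```text
time_s: 7.35
eef_pos: [0.5678, 0.0354, 0.0953]
tool_rot: [[-0.982, 0.191, -0.0], [0.191, 0.982, 0.0], [0.0, 0.0, -1.0]]
wrist_force: [-1.3, -0.8, 1.4]
gripper_width: 0.0279
grasp_force: 0.9
```

Request:
servo_tool(
  plan=[
    [0,1,0,0,0,0],
    [0,1,0,0,0,0],
  ],
)

```text
time_s: 7.55
eef_pos: [0.5683, 0.0374, 0.0951]
tool_rot: [[-0.982, 0.191, -0.0], [0.191, 0.982, 0.0], [0.0, 0.0, -1.0]]
wrist_force: [-0.5, -1.4, 0.2]
gripper_width: 0.0277
grasp_force: 0.8
```

Request:
servo_tool(
  plan=[
    [0,1,0,0,0,0],
    [0,1,0,0,0,0],
  ],
)

```text
time_s: 7.75
eef_pos: [0.5686, 0.0394, 0.0952]
tool_rot: [[-0.982, 0.191, -0.0], [0.191, 0.982, 0.0], [0.0, 0.0, -1.0]]
wrist_force: [-0.7, -1.3, -1.1]
gripper_width: 0.0279
grasp_force: 0.8
```

```bash
cat >> h.py <<'E'
def stop(n="side"):
    im,d,c=grab(n); W=cloud(d,c); z=W[...,2]; X=rk(W); 
    m=(z>.09)&(z<.1)&(abs(X[...,0]-5)<25)&(abs(X[...,1]+70)<70); print(n,"blade y",m.sum(),np.round(np.percentile(X[m][:,1],[5,50,95]),1),np.nanmax(z[m]))
    return im,W,X
E
python3 - <<'E'
from h import *
st(); stop(); stop("scene")
E
```

```text
t 7.75 tcp rack [ 76.9 -70.7] z 95.2 yaw y 79.0 tilt [-0.  0. -1.] F [-0.7 -1.3 -1.1] w 27.9 g 0.8
side blade y 59 [-66.1 -61.1 -57.6] 0.0989214052094638Traceback (most recent call last):
  File "<stdin>", line 2, in <module>
  File "h.py", line 21, in stop
    m=(z>.09)&(z<.1)&(abs(X[...,0]-5)<25)&(abs(X[...,1]+70)<70); print(n,"blade y",m.sum(),np.round(np.percentile(X[m][:,1],[5,50,95]),1),np.nanmax(z[m]))
                                                                                                    ~~~~~~~~~~~~~^^^^^^^^^^^^^^^^^^^^^
    return _quantile_unchecked(
        a, q, axis, out, overwrite_input, method, keepdims, weights)
    return _ureduce(a,
                    func=_quantile_ureduce_func,
    ...<5 lines>...
                    overwrite_input=overwrite_input,
                    method=method)
    r = func(a, **kwargs)
    result = _quantile(arr,
                       quantiles=q,
    ...<2 lines>...
                       out=out,
                       weights=wgt)
    slices_having_nans = np.isnan(arr[-1, ...])
                                  ~~~^^^^^^^^^
IndexError: index -1 is out of bounds for axis 0 with size 0
```

Request:
servo_tool(
  plan=[
    [0,0.7,0,0,0,0],
    [0,0,0,0,0,0],
  ],
)

```text
time_s: 8.05
eef_pos: [0.5688, 0.0401, 0.0953]
tool_rot: [[-0.982, 0.191, 0.0], [0.191, 0.982, 0.0], [-0.0, 0.0, -1.0]]
wrist_force: [-0.9, -0.4, -0.2]
gripper_width: 0.0277
grasp_force: 0.6
```

Request:
servo_tool(
  plan=[
    [0,0.7,0,0,0,0],
    [0,0,0,0,0,0],
  ],
)

```text
time_s: 8.25
eef_pos: [0.5689, 0.0403, 0.0953]
tool_rot: [[-0.982, 0.191, -0.0], [0.191, 0.982, -0.0], [0.0, -0.0, -1.0]]
wrist_force: [-1.3, -2.3, -0.8]
gripper_width: 0.0282
grasp_force: 1.1
```

Request:
servo_tool(
  plan=[
    [0,0.7,0,0,0,0],
    [0,0,0,0,0,0],
  ],
)

```text
time_s: 8.45
eef_pos: [0.5689, 0.0404, 0.0953]
tool_rot: [[-0.982, 0.191, -0.001], [0.191, 0.982, -0.001], [0.0, -0.001, -1.0]]
wrist_force: [-1.3, -4.2, -0.0]
gripper_width: 0.028
grasp_force: 2.2
```

The carriage stopped and the push force rose, so the tooth has snapped in. I'll centre the open fingers, lift off and look.

Request:
servo_tool(
  plan=[
    [0,-4,0,0,0,0],
    [0,-4,0,0,0,0],
    [0,0,0,0,0,0],
    [0,0,0,0,0,0],
  ],
  claw=50,
)

```text
time_s: 8.85
eef_pos: [0.5678, 0.0338, 0.0955]
tool_rot: [[-0.982, 0.191, 0.001], [0.191, 0.982, 0.001], [-0.001, 0.001, -1.0]]
wrist_force: [-0.0, 0.4, 0.4]
gripper_width: 0.0502
grasp_force: 0.0
```

Request:
servo_tool(
  plan=[
    [0,0,-15,0,0,0],
    [0,0,-25,0,0,0],
    [0,0,-30,0,0,0],
    [0,0,-30,0,0,0],
    [0,0,-30,0,0,0],
    [0,0,-20,0,0,0],
    [0,0,0,0,0,0],
    [0,0,0,0,0,0],
  ],
)

```text
time_s: 9.65
eef_pos: [0.5675, 0.0337, 0.246]
tool_rot: [[-0.982, 0.19, 0.001], [0.19, 0.982, 0.0], [-0.001, 0.0, -1.0]]
wrist_force: [-0.2, -0.3, 0.2]
gripper_width: 0.05
grasp_force: 0.0
```

```bash
python3 - <<'E'
from h import *
st(); im,W,X=stop("wrist"); z=W[...,2]; cv2.imwrite("pics/w3.png",im)
m=(z>.103)&(z<.14)&(abs(X[...,0]-75)<30)&(abs(X[...,1]+80)<50); P=W[m]
r=cv2.minAreaRect((P[:,:2]*1000).astype(np.float32)); print("tab",r,rk(np.array(r[0])/1000),np.median(P[:,2]))
m=(z>.0515)&(z<.0585)&(abs(X[...,0])<35)&(abs(X[...,1])<130)
k,l,s,_=cv2.connectedComponentsWithStats(m.astype(np.uint8)); i=1+np.argmax(s[1:,4]); P=W[l==i]
r=cv2.minAreaRect((P[:,:2]*1000).astype(np.float32)); print("course",r,rk(np.array(r[0])/1000))
E
```

```text
t 9.65 tcp rack [ 76.9 -76.6] z 246.0 yaw y 79.0 tilt [ 0.001  0.    -1.   ] F [-0.2 -0.3  0.2] w 50.0 g 0.0
wrist blade y 625 [-65.3 -61.5 -57.8] 0.09795933419174518
tab ((563.8193969726562, 34.964576721191406), (15.31070613861084, 35.17818832397461), 78.78475189208984) [ 73.07743116 -76.02690069] 0.11281152686453705
course ((510.5697326660156, 156.08474731445312), (174.67604064941406, 56.425331115722656), 79.49429321289062) [-2.30470491 32.70743628]
```

View pics/w3.png

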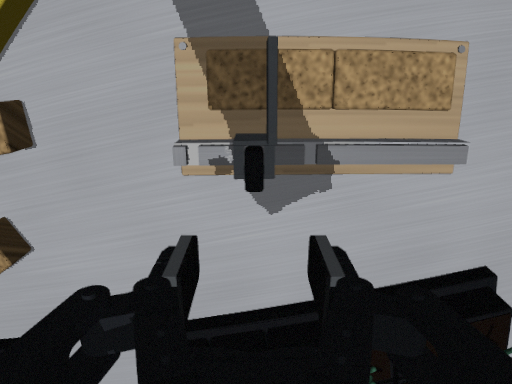

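The tab top reads 112.8 mm, fully home, and the tab is at pixel (254,168). The blade face is at rack y ≈ -57, and the course at (330,80) is undisturbed. Next is the loose brick.

Request:
servo_tool(
  plan=[
    [2.2,-25,0,0,0,0],
    [3.3,-40,0,0,0,0],
    [4,-45,0,0,0,0],
    [4,-45,0,0,0,0],
    [4,-45,0,0,0,0],
    [4,-45,0,0,0,0],
    [3,-45,0,0,0,0],
    [2,-33,0,0,0,0],
  ],
)

```text
time_s: 10.5
eef_pos: [0.4776, -0.2814, 0.2438]
tool_rot: [[-0.981, 0.194, -0.003], [0.194, 0.981, 0.0], [0.003, -0.0, -1.0]]
wrist_force: [0.6, -0.1, 0.2]
gripper_width: 0.0499
grasp_force: 0.0
```

Request:
servo_tool(
  plan=[
    [0,0,0,0,0,8],
    [0,0,0,0,0,8],
    [0,0,0,0,0,8],
    [0,0,0,0,0,8],
    [0,0,0,0,0,8],
    [0,0,0,0,0,8],
    [0,0,0,0,0,8],
    [0,0,0,0,0,8],
  ],
  claw=85,
)

```text
time_s: 11.3
eef_pos: [0.4791, -0.278, 0.2437]
tool_rot: [[-0.253, 0.967, -0.003], [0.967, 0.253, 0.002], [0.002, -0.002, -1.0]]
wrist_force: [-0.1, 1.0, -0.0]
gripper_width: 0.0852
grasp_force: 0.0
```

Request:
servo_tool(
  plan=[
    [0,0,0,0,0,8],
    [0,0,0,0,0,8],
    [0,0,0,0,0,2],
    [0,0,0,0,0,0],
    [0,0,0,0,0,0],
    [0,0,0,0,0,0],
  ],
)

```text
time_s: 11.9
eef_pos: [0.4796, -0.2784, 0.2447]
tool_rot: [[0.052, 0.999, -0.001], [0.999, -0.052, 0.001], [0.001, -0.001, -1.0]]
wrist_force: [-0.5, -0.5, 0.3]
gripper_width: 0.0846
grasp_force: 0.0
```

```bash
python3 - <<'E'
from h import *
s=st(); print(s["eef_pos"],s["q"])
im,d,c=grab("wrist");W=cloud(d,c); z=W[...,2]; cv2.imwrite("pics/w4.png",im)
m=(z>.04)&(z<.05)&(abs(W[...,0]-.48)<.09)&(abs(W[...,1]+.28)<.1)
k,l,ss,_=cv2.connectedComponentsWithStats(m.astype(np.uint8)); i=1+np.argmax(ss[1:,4]); P=W[l==i]
r=cv2.minAreaRect((P[:,:2]*1000).astype(np.float32)); print(ss[i],r,np.median(P[:,2]))
E
```

```text
t 11.9 tcp rack [  50.2 -399.7] z 244.7 yaw y -3.0 tilt [-0.001  0.001 -1.   ] F [-0.5 -0.5  0.3] w 84.6 g 0.0
[ 0.47964459 -0.27837622  0.24471266] [ 0.43485507  0.26038234  0.01825978  1.80746551 -0.00542956  1.07491336
  0.4034051 ]
[ 225  101   56  114 6079] ((478.8774719238281, -280.7350769042969), (118.99295043945312, 55.79484558105469), 87.14588165283203) 0.04507938751948032
```

View pics/w4.png

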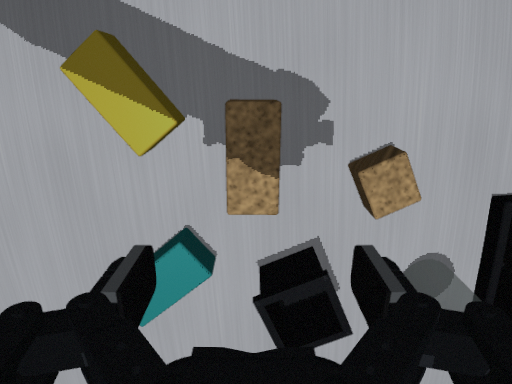

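The brick is below the tool at pixel (253,157), with the half at (385,183) clear of the fingers. Going down to grasp.

Request:
servo_tool(
  plan=[
    [-2.3,-0.8,20,0,0,0],
    [0,0,30,0,0,0],
    [0,0,35,0,0,0],
    [0,0,35,0,0,0],
    [0,0,35,0,0,0],
    [0,0,30,0,0,0],
    [0,0,15,0,0,0],
    [0,0,0,0,0,0],
  ],
)

```text
time_s: 12.75
eef_pos: [0.4773, -0.28, 0.0429]
tool_rot: [[0.052, 0.999, -0.005], [0.999, -0.052, 0.002], [0.002, -0.005, -1.0]]
wrist_force: [-0.2, 0.0, 0.1]
gripper_width: 0.0851
grasp_force: 0.0
```

Request:
servo_tool(
  plan=[
    [0,0,12,0,0,0],
    [0,0,12,0,0,0],
    [0,0,10,0,0,0],
    [0,0,4,0,0,0],
    [0,0,0,0,0,0],
    [0,0,0,0,0,0],
  ],
)

```text
time_s: 13.35
eef_pos: [0.4792, -0.2809, 0.0075]
tool_rot: [[0.052, 0.999, 0.0], [0.999, -0.052, -0.0], [-0.0, 0.0, -1.0]]
wrist_force: [-0.7, -0.2, 0.8]
gripper_width: 0.0851
grasp_force: 0.0
```

Request:
servo_tool(
  plan=[
    [0,0,0,0,0,0],
    [0,0,0,0,0,0],
    [0,0,0,0,0,0],
    [0,0,0,0,0,0],
    [0,0,0,0,0,0],
    [0,0,0,0,0,0],
  ],
  claw=48,
)

```text
time_s: 13.95
eef_pos: [0.4794, -0.281, 0.008]
tool_rot: [[0.052, 0.999, 0.001], [0.999, -0.052, -0.0], [-0.0, 0.001, -1.0]]
wrist_force: [-0.3, 0.9, 5.7]
gripper_width: 0.055
grasp_force: 65.1
```

```bash
python3 - <<'E'
from h import *
s=st(); print(s["eef_pos"])
E
```

```text
t 13.95 tcp rack [  50.5 -402.3] z 8.0 yaw y -3.0 tilt [ 0.001 -0.    -1.   ] F [-0.3  0.9  5.7] w 55.0 g 65.1
[ 0.47940624 -0.28099909  0.00795168]
```

Request:
servo_tool(
  plan=[
    [0,0,-8,0,0,0],
    [0,0,-16,0,0,0],
    [0,0,-25,0,0,0],
    [0,0,-30,0,0,0],
    [0,0,-30,0,0,0],
    [0,0,-25,0,0,0],
    [0,0,-18,0,0,0],
    [0,0,0,0,0,0],
  ],
)

```text
time_s: 14.75
eef_pos: [0.4801, -0.2814, 0.1616]
tool_rot: [[0.052, 0.999, 0.004], [0.999, -0.052, -0.002], [-0.002, 0.005, -1.0]]
wrist_force: [0.3, 0.3, -2.6]
gripper_width: 0.0555
grasp_force: 64.5
```

Request:
servo_tool(
  plan=[
    [15,0,0,0,0,0],
    [28,0.5,0,0,0,0],
    [35,0.5,0,0,0,0],
    [35,1,0,0,0,0],
    [35,1,0,0,0,0],
    [35,1,0,0,0,0],
    [35,1,0,0,0,0],
    [35,1,0,0,0,0],
  ],
)

```text
time_s: 15.55
eef_pos: [0.4963, -0.0258, 0.1575]
tool_rot: [[0.051, 0.999, -0.004], [0.999, -0.051, 0.0], [0.0, -0.004, -1.0]]
wrist_force: [0.9, -0.5, -1.9]
gripper_width: 0.0551
grasp_force: 64.5
```

Request:
servo_tool(
  plan=[
    [35,1,0,0,0,0],
    [35,0,0,0,0,0],
    [35,0,0,0,0,0],
    [30,0,0,0,0,0],
    [20,0,0,0,0,0],
    [12,0,0,0,0,0],
    [0,0,0,0,0,4],
    [0,0,0,0,0,3.8],
  ],
)

```text
time_s: 16.35
eef_pos: [0.5065, 0.1385, 0.1579]
tool_rot: [[0.189, 0.982, -0.003], [0.982, -0.189, -0.001], [-0.002, -0.003, -1.0]]
wrist_force: [-0.2, -0.1, -2.9]
gripper_width: 0.0553
grasp_force: 64.4
```

Request:
servo_tool(
  plan=[
    [0,0,0,0,0,0],
    [0,0,0,0,0,0],
    [0,0,0,0,0,0],
  ],
)

```text
time_s: 16.65
eef_pos: [0.5076, 0.138, 0.1589]
tool_rot: [[0.187, 0.982, -0.001], [0.982, -0.187, -0.0], [-0.0, -0.001, -1.0]]
wrist_force: [0.1, 1.3, -2.4]
gripper_width: 0.0552
grasp_force: 64.4
```

```bash
python3 - <<'E'
from h import *
s=st()
im,d,c=grab("side"); W=cloud(d,c); cv2.imwrite("pics/s5.png",cv2.resize(im[90:310,100:350],None,fx=2.6,fy=2.6))
z=W[...,2];X=rk(W)
hsv=cv2.cvtColor(im,cv2.COLOR_BGR2HSV); br=(hsv[...,0]>5)&(hsv[...,0]<22)&(hsv[...,1]>90)
m=br&(z>.12)&(abs(X[...,0])<60)&(abs(X[...,1]-15)<90); print(m.sum(),np.round(np.percentile(X[m],[1,50,99],axis=0),1).tolist(),np.round(np.percentile(z[m],[1,50,99])*1000,1))
E
```

```text
t 16.65 tcp rack [-1.8 14.4] z 158.9 yaw y -10.8 tilt [-0.001 -0.    -1.   ] F [ 0.1  1.3 -2.4] w 55.2 g 64.4
1161 [[-33.3, -41.5], [-26.0, 39.5], [21.2, 75.5]] [154.3 192.9 198.1]
```

View pics/s5.png

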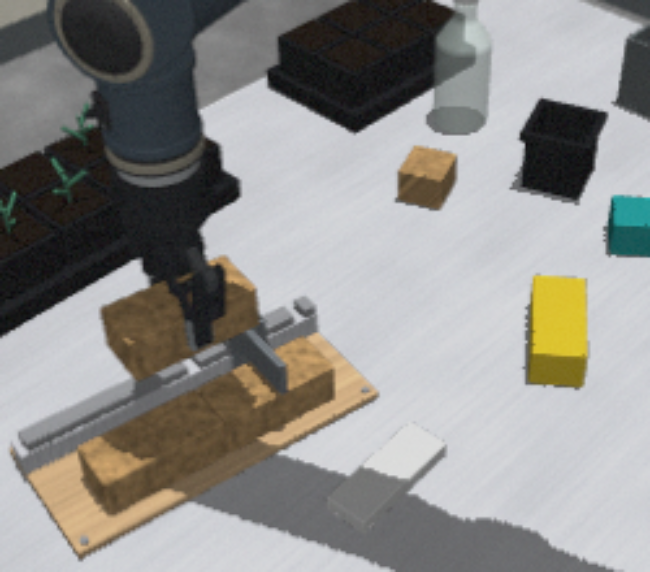

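The brick hangs level at crop (180,310), above the course and clear of the blade at (262,360). Lowering it to just over the course.

Request:
servo_tool(
  plan=[
    [0,0.4,12,0,0,0],
    [0,0,18,0,0,0],
    [0,0,20,0,0,0],
    [0,0,18,0,0,0],
    [0,0,12,0,0,0],
    [0,0,7,0,0,0],
    [0,0,4,0,0,0],
    [0,0,0,0,0,0],
  ],
)

```text
time_s: 17.5
eef_pos: [0.5084, 0.1382, 0.0681]
tool_rot: [[0.187, 0.982, -0.0], [0.982, -0.187, 0.0], [-0.0, -0.0, -1.0]]
wrist_force: [-0.4, 0.4, -3.6]
gripper_width: 0.0552
grasp_force: 64.4
```

Request:
servo_tool(
  plan=[
    [-2,0,0,0,0,0],
    [-2,0,0,0,0,0],
    [-2,0,0,0,0,0],
    [-1,0,0,0,0,0],
    [0,0,0,0,0,0],
    [0,0,0,0,0,0],
  ],
)

```text
time_s: 18.1
eef_pos: [0.5071, 0.1314, 0.0684]
tool_rot: [[0.187, 0.982, 0.0], [0.982, -0.187, 0.0], [0.0, 0.0, -1.0]]
wrist_force: [0.1, 0.3, -3.8]
gripper_width: 0.0555
grasp_force: 64.4
```

Request:
servo_tool(
  plan=[
    [-1,0,0,0,0,0],
    [-1,0,0,0,0,0],
    [0,0,0,0,0,0],
  ],
)

```text
time_s: 18.4
eef_pos: [0.5066, 0.1292, 0.0683]
tool_rot: [[0.188, 0.982, -0.0], [0.982, -0.188, -0.0], [-0.0, -0.0, -1.0]]
wrist_force: [-0.2, 0.8, -2.7]
gripper_width: 0.0546
grasp_force: 64.4
```

```bash
python3 - <<'E'
from h import *
s=st(); print("along rack y",np.dot(s["wrist_force"][:2],ey))
E
```

```text
t 18.4 tcp rack [-1.1  5.5] z 68.3 yaw y -10.8 tilt [-0. -0. -1.] F [-0.2  0.8 -2.7] w 54.6 g 64.4
along rack y 0.7931036903954994
```

Lower 3.5 mm more, then creep towards the blade.

Request:
servo_tool(
  plan=[
    [0,0,2,0,0,0],
    [0,0,1,0,0,0],
    [-0.7,0,0,0,0,0],
    [-0.7,0,0,0,0,0],
    [0,0,0,0,0,0],
  ],
)

```text
time_s: 18.9
eef_pos: [0.5064, 0.1278, 0.0653]
tool_rot: [[0.188, 0.982, 0.0], [0.982, -0.188, -0.0], [-0.0, 0.0, -1.0]]
wrist_force: [-0.5, -0.1, -2.6]
gripper_width: 0.0553
grasp_force: 64.4
```

Request:
servo_tool(
  plan=[
    [-0.7,0,0,0,0,0],
    [-0.3,0,0,0,0,0],
    [0,0,0,0,0,0],
  ],
)

```text
time_s: 19.2
eef_pos: [0.5062, 0.1271, 0.0654]
tool_rot: [[0.187, 0.982, 0.0], [0.982, -0.187, 0.0], [0.0, 0.0, -1.0]]
wrist_force: [0.3, 0.2, -3.3]
gripper_width: 0.0552
grasp_force: 64.4
```

Request:
servo_tool(
  plan=[
    [-0.7,0,0,0,0,0],
    [0,0,0,0,0,0],
  ],
)

```text
time_s: 19.4
eef_pos: [0.5062, 0.1268, 0.0654]
tool_rot: [[0.187, 0.982, 0.0], [0.982, -0.187, 0.001], [0.001, 0.0, -1.0]]
wrist_force: [-0.8, 1.3, -3.2]
gripper_width: 0.0557
grasp_force: 64.3
```

Request:
servo_tool(
  plan=[
    [-0.7,0,0,0,0,0],
    [0,0,0,0,0,0],
  ],
)

```text
time_s: 19.6
eef_pos: [0.506, 0.1258, 0.0654]
tool_rot: [[0.187, 0.982, 0.0], [0.982, -0.187, 0.0], [0.0, 0.0, -1.0]]
wrist_force: [-0.3, 2.3, -1.8]
gripper_width: 0.055
grasp_force: 64.3
```

Request:
servo_tool(
  plan=[
    [-0.7,0,0,0,0,0],
    [0,0,0,0,0,0],
  ],
)

```text
time_s: 19.8
eef_pos: [0.5059, 0.1249, 0.0654]
tool_rot: [[0.187, 0.982, 0.0], [0.982, -0.187, 0.0], [0.0, 0.0, -1.0]]
wrist_force: [0.0, 1.7, -3.4]
gripper_width: 0.055
grasp_force: 64.3
```

A steady 2 N along the rail is the stop's own drag, so the brick is snug against the blade. I'll back off a hair and lower it onto the course.

Request:
servo_tool(
  plan=[
    [0.4,0,0,0,0,0],
    [0,0,1,0,0,0],
    [0,0,0.6,0,0,0],
    [0,0,0.4,0,0,0],
    [0,0,0,0,0,0],
  ],
)

```text
time_s: 20.3
eef_pos: [0.5058, 0.1251, 0.0632]
tool_rot: [[0.188, 0.982, -0.0], [0.982, -0.188, -0.0], [-0.0, -0.0, -1.0]]
wrist_force: [-0.2, -0.4, -2.8]
gripper_width: 0.0554
grasp_force: 64.4
```

Request:
servo_tool(
  plan=[
    [0,0,0.5,0,0,0],
    [0,0,0,0,0,0],
  ],
)

```text
time_s: 20.5
eef_pos: [0.5059, 0.1252, 0.063]
tool_rot: [[0.187, 0.982, 0.0], [0.982, -0.187, -0.0], [-0.0, 0.0, -1.0]]
wrist_force: [-1.4, -1.1, -1.3]
gripper_width: 0.0552
grasp_force: 64.4
```

Request:
servo_tool(
  plan=[
    [0,0,0.4,0,0,0],
    [0,0,0,0,0,0],
  ],
)

```text
time_s: 20.7
eef_pos: [0.5059, 0.1252, 0.0629]
tool_rot: [[0.187, 0.982, 0.0], [0.982, -0.187, -0.0], [-0.0, 0.0, -1.0]]
wrist_force: [-2.7, -1.8, 4.0]
gripper_width: 0.0556
grasp_force: 65.2
```

Request:
servo_tool(
  plan=[
    [0,0,0,0,0,0],
    [0,0,0,0,0,0],
    [0,0,0,0,0,0],
    [0,0,0,0,0,0],
    [0,0,0,0,0,0],
  ],
  claw=78,
)

```text
time_s: 21.2
eef_pos: [0.506, 0.1254, 0.0624]
tool_rot: [[0.187, 0.982, 0.0], [0.982, -0.187, 0.0], [0.0, 0.0, -1.0]]
wrist_force: [-1.0, 0.0, 0.4]
gripper_width: 0.0777
grasp_force: 0.0
```

Request:
servo_tool(
  plan=[
    [0,0,-8,0,0,0],
    [0,0,-18,0,0,0],
    [0,0,-25,0,0,0],
    [0,0,-30,0,0,0],
    [0,0,-30,0,0,0],
    [0,0,-30,0,0,0],
    [0,0,-20,0,0,0],
    [0,0,0,0,0,0],
  ],
)

```text
time_s: 22.0
eef_pos: [0.5078, 0.126, 0.2271]
tool_rot: [[0.187, 0.982, 0.007], [0.982, -0.187, 0.002], [0.003, 0.007, -1.0]]
wrist_force: [0.9, 0.9, 0.6]
gripper_width: 0.078
grasp_force: 0.0
```

Request:
servo_tool(
  plan=[
    [20,0,-10,0,0,0],
    [25,0,-10,0,0,0],
    [15,0,0,0,0,0],
    [0,0,0,0,0,0],
    [0,0,0,0,0,0],
  ],
)

```text
time_s: 22.5
eef_pos: [0.5165, 0.1834, 0.2421]
tool_rot: [[0.187, 0.982, -0.002], [0.982, -0.187, -0.002], [-0.002, -0.002, -1.0]]
wrist_force: [-0.6, 0.2, 0.3]
gripper_width: 0.078
grasp_force: 0.0
```

```bash
python3 - <<'E'
from h import *
st()
for n in("wrist","side","scene"):
    im,d,c=grab(n);W=cloud(d,c);z=W[...,2];X=rk(W)
    if n=="wrist": cv2.imwrite("pics/w6.png",im)
    for nm,lo,hi,cx,cy,rx,ry in(("top",.0955,.105,0,5,50,80),("tab",.105,.14,75,-78,30,30),("blade",.09,.099,5,-61,25,7),("half",.038,.05,0,0,0,0)):
        m=(z>lo)&(z<hi)
        m&=(np.hypot(W[...,0]-.627,W[...,1]+.315)<.06) if nm=="half" else (abs(X[...,0]-cx)<rx)&(abs(X[...,1]-cy)<ry)
        k,l,ss,_=cv2.connectedComponentsWithStats(m.astype(np.uint8))
        if k<2: continue
        P=W[l==1+np.argmax(ss[1:,4])]; r=cv2.minAreaRect((P[:,:2]*1000).astype(np.float32))
        print(n,nm,len(P),np.round(rk(np.array(r[0])/1000),1),np.round(r[1],1),round(r[2],1),"z",np.round(np.median(P[:,2])*1000,1))
E
```

```text
t 22.5 tcp rack [-1.7 60.6] z 242.1 yaw y -10.8 tilt [-0.002 -0.002 -1.   ] F [-0.6  0.2  0.3] w 78.0 g 0.0
wrist top 7676 [ 7.4 -2.2] [128.4  84.1] 79.3 z 100.1
wrist tab 633 [ 73.6 -77.3] [15.6 36.6] 78.3 z 112.7
wrist blade 324 [  5.2 -62. ] [11.2 49.8] 82.3 z 96.3
side top 962 [ 6.7 -2. ] [130.8  80.5] 80.5 z 99.4
side tab 74 [ 70.7 -78.4] [17.1 36.8] 74.5 z 111.8
side blade 59 [  4.9 -60.5] [12.5 49.5] 79.1 z 95.9
side half 225 [ 196.7 -408.1] [57.8 65.5] 21.7 z 43.9
scene top 929 [ 7.6 -2.3] [127.6  81.5] 79.8 z 100.1
scene tab 89 [ 75.6 -78.1] [15.9 37.2] 80.0 z 113.2
scene blade 50 [  5.  -61.3] [11.4 47.8] 82.8 z 96.1
scene half 476 [ 200.1 -409.1] [59.1 58.9] 22.8 z 45.0
```

View pics/w6.png

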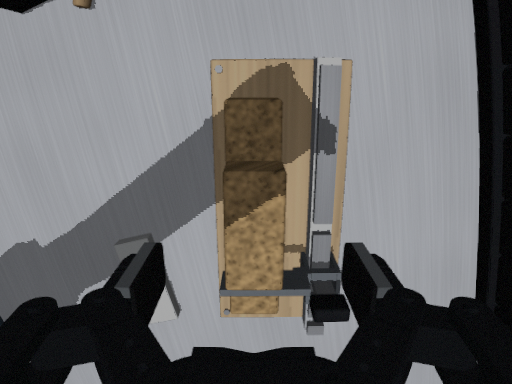

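The brick lies flat at pixels (224–286, 165–290), in line with the course below at (253,130) and flush with it. It touches the blade at y≈291, since blade plus brick measure 128 mm together. The tab top is at 113 mm, fully home, and the gripper is clear.

```bash
python3 -c "
from station import bot
print(bot.hand_in())"
```

```text
the job is handed in; nothing more can be done
None
```

The job is handed in at about 22.7 s of 54, with no verdict returned: by my last measurements the stop is fully home in the next notch (about 62 mm along) and the full brick lies flat and snug against it, in line with the course below.

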